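Set the pot stop on the potting slide

ROBOT

A 6-joint arm with a two-finger parallel gripper is mounted at the origin on the work surface. World frame = base frame: x ahead of the robot, y to its left, z up, the work surface at z = 0. Lengths are in m, angles in rad, forces in N, time in s.
With the tool pointing down it reaches from about 0.3 to 1 m from the base axis. Payload 5.1 kg.
Tool frame: the origin (TCP) lies between the finger pads; the fingertips stand env.nose_length ahead of it and the grasp point (between the pads) lies 11 mm behind it (env.nose_length is the distance from the TCP to the fingertips, in m); z points along the fingers, x is the direction in which the jaws open and shut, and the axes are right-handed (so a half turn about z gives the same grasp; the last joint's range is limited). The gripper opens to 95 mm and grips with 3 to 60 N. Pads are 20 mm wide; open, the fingers measure 119 mm over their backs; the gripper's body (75 mm by 180 mm) begins 59 mm behind the grasp point.
Start: joints at [-1.359, 0.124, 1.65, -0, 1.367, -0.083], TCP at [0.189, -0.622, 0.223] pointing down, gripper open.
Joint ranges: [-2.61, 2.61], [-1.02, 2.33], [0.03, 2.71], [-1.35, 4.49], [0.32, 2.68], [-2.91, 2.91]. Speed limits (rad/s): [2.57, 2.57, 3.14, 3.14, 3.14, 3.14].

INTERFACE

Orientations are given as a rotation vector (axis times angle).
In Python, from rig import env, grab_frame, workorder, trace gives the robot as it stands.
- The arm moves only by the tool send_rows, never from a script. Its arguments are lists of equal length, an entry for each row: "offset": the shift along the world's x, y, z in mm, a list of three; "roll": the turn about the world's z in rad. In form: {"offset": [[dx, dy, dz], ...], "roll": [roll, ...]}. A call has 1 to 12 rows; each row is the pose to reach, as a shift and turn from the pose measured when the call began; what a row does not reach only later rows make up. A row lasts 1/8 s, in which the tool goes at most 62.5 mm and 10.7 degrees, less where a joint would pass 70% of its speed; a pose out of reach is approached as far as the arm can. A call with a gripper value outside its range is refused whole. "grip" is the opening, from 0 (shut) to 1 (fully open), set as the call begins (left out, the last holds). The fingers move at their own pace and stop on an object; "grip_force" is the grip in N (left out, the last holds). Time passes only in rows, so rows that repeat a pose let the fingers close. It gives the time, the measured TCP pose, the force and the opening at its end, in the units of the state.
- env.get_state(): the state, without advancing time (a new reading comes with each control period).
- grab_frame(name): name is "scene" or "top" or "wrist"; returns a dict with "image" (480x640x3 uint8, red, green, blue), "depth" (480x640 float32, m along the optical axis (not along the pixel's ray), 0 where there is no reading), "intrinsics" (3x3 intrinsics, pixels), "rvec" (rotation vector, rad) and "tvec" (3), from world to camera coordinates, as OpenCV has them. Camera axes: x right, y down, z forward; pixel columns grow to the right and rows downward; lengths in m; the calibration is good to about 2 mm. A picture is of the moment at which its call begins.
- workorder.sign_off(): hands the job in, once; it reports no verdict.
Trained networks look in a picture, given as the dict that the camera call returned (one of the last four; its "shot" number tells which), for a name from the list of things; names that differ only in an ending like _2 or _b are one class to them, and where a whole thing is asked for, a point or a joint stands for the part that bears it (a point fixed in the world has none). Each returns a list of dicts, best first, with "score" (0 to 1); they miss things now and then, are a little off and sometimes report something else, mostly with a low value. They report only what shows in the picture. A call takes as long as a camera call. They do not tell look-alikes from the thing itself.
- trace(thing, picture): "pixels" (480x640 bool, what is visible of it) and "point" ([column, row] in pixels, amid what is visible of it).
The state is a dict: "time_s": time; "joint_positions": joint angles; "qd": joint speeds; "effort": joint torques, N m; "tcp_pos": TCP position; "tcp_rot": TCP orientation; "contact_force": force on the tool from outside, world axes, zero at the start; "ft_torque": the same for the moment, N m; "grip_width": opening from 0.0 (shut) to 1.0 (fully open).
Only numpy, scipy, OpenCV 4.12 (cv2) and the standard library are available. Lean on these libraries where they do the work, as an engineer would, in place of code of your own. Each camera call takes 0.05 s, during which the arm holds its last target.

TASK

Push the wooden stop along its rail towards the white ceramic pot until its pin clicks into the notch between the two ridges of the steel clip on the rail, and leave it seated there. Then push the white pot along the channel, upright, until it rests up against the stop, without knocking the stop out of its notch. Only push with the fingers: do not lift the pot, and leave the fork, dibber, spool and jar around the slide where they are.

Things in the scene. Friction and masses are not known exactly. Their poses are not given: they have to be found in the camera images.
- jig: Potting slide: fixed aluminium channel, 580 long (its y) x 178 mm. Origin: underside, channel centre line, half way along. x points across to the rail, away from the robot; z up. Level floor 8 mm above the table, from a lip at x = -63 mm (top at 30 mm) to the rail at x = 66 to 104 mm (top at 45 mm); a sill 6 mm high and thick across each end, at y = +-287 mm.
- stop (a joint): Travel of the stop along the rail, m, 0 to 0.25; grows as it moves to the slide's -y, towards the pot. 0: block centre at slide y = 170 mm. Starts at 0 to 0.04. Drag about 1 N. The pin meets the first ridge 12 mm before the notch and tops it 6 mm before (push about 10 N); just past the top the stop can still hang; 1 to 2 mm on, it jumps into the notch and the push drops to nothing. A like push takes it out.
- stop_back (a point): Centre of the flat back face (slide's +y side) of the wooden stop, to push it by; 33 mm above the table. The stop is a hardwood block 122 mm across the channel, 90 mm along y, from 11 to 55 mm above the table; from it a steel carriage (top 61 mm above the table) reaches over the rail. Axes as the slide's.
- stop_face (a point): Centre of the block's flat front face (slide's -y side), 90 mm from the back face; the pot is to rest against it. 33 mm above the table. Axes as the slide's.
- stop_pin (a point): Axis of the stop's sprung pin, mid-carriage (same y as the block's centre), 85 mm beyond the channel's centre line, 61 mm above the table. On it a round steel knob, 18 mm across, top 74 to 77 mm above the table; a small pointer sticks out from the carriage's far side at the same y. Axes as the slide's.
- notch (a point): The notch: midway between two steel ridges 12 mm apart, of a 36 mm long clip clamped fast on the rail's top, 85 mm beyond the channel's centre line, 46 mm above the table; a tab at its middle sticks out from the rail's far side. Clamped anywhere from y = 10 to 60 mm of the slide. The stop is seated when stop_pin is over it (same y). Axes as the slide's.
- pot: White ceramic pot, open, loose, round, 0.35 to 0.7 kg, 66 mm high, 116 mm across at its widest (22 to 42 mm above its foot), 92 mm at the foot, 100 mm at the rim. Origin: centre of its underside. It stands on the channel floor on the slide's -y side of the stop, its centre 150 to 185 mm from the slide's middle, with some 5 mm to spare to lip and rail.
- tined_fork: Bystander: hand fork with wooden handle lying on the table on the robot's side of the slide, 290 mm long along its x (tines to +x, handle end at x = -160 mm), up to 30 mm high.
- dibber: Bystander: wooden dibber lying on the table on the robot's side of the slide, 250 mm long along its x, 32 mm thick.
- twine_spool: Bystander: wooden spool, 60 mm across, 65 mm high, beyond the rail. Origin under its centre.
- seed_jar: Bystander: closed glass jar, 60 mm across, 90 mm high, off the +y end of the slide. Origin under its centre.
There are look-alikes about, which are no part of the job. Several things have the shape of the pot; the one meant has the colours described above.

How it is judged:
On the way, in this order (a step that is already met when the one before it is completed fails the run):
1. the stop sits in the notch (y of stop_pin in the frame of notch between -0.003 and 0.003 m), for 0.3 s.
2. the pot stands against the stop while the stop is in the notch (all of step 1 and y of pot in the frame of stop_face above -0.063 m and angle between pot's own z axis and vertical below 0.1 rad), for 0.2 s.
At the end, for the whole second after the job is handed in: The stop's pin is within 3 mm of the notch along the rail, the white pot stands upright on the channel floor touching the stop's front face or within 5 mm of it, and both are at rest (all of step 2 and linear speed of pot below 0.01 m/s and velocity of joint stop between -0.005 and 0.005 m/s and height (world z) of pot between 0.004 and 0.012 m).
It fails at once if the white pot is lifted (height (world z) of pot above 0.022 m).
It fails at once if the white pot is tipped (angle between pot's own z axis and vertical above 0.35 rad).
It fails at once if the fork, dibber, spool or jar is moved by more than 25 mm (distance of any of tined_fork, dibber, twine_spool, seed_jar from where it was at the start of the episode above 0.025 m).
It also fails if it takes over 67 s, if anything falls off the work surface, if the arm or the gripper's body presses on something with over 40 N, if the wrist force passes 120 N, or if a joint passes its speed limit or range.

## Working session

There is one attempt and no reset: what is moved stays moved. The work goes in short steps, Python scripts to look and compute and a tool call to move; the robot and the scene stay as the last step left them, time stands still between calls to the robot, and variables do not carry over. Pictures are saved under pics/ and viewed, and the job is handed in when it is done.

Besides the shell and the picture viewer there is one more tool, called after "Emit:" as name(argument=value, ...), one argument or row to a line, values as JSON. send_rows: Moves the arm, as the interface text tells. Its arguments: {"type":"object","properties":{"offset":{"type":"array"},"roll":{"type":"array"},"grip":{"type":"number"},"grip_force":{"type":"number"}},"required":["offset","roll"]}

```bash
ls; mkdir -p pics; python3 - <<'E'
from rig import env, grab_frame
import cv2
s=env.get_state(); print(s, env.nose_length)
for n in ("scene","top"):
    f=grab_frame(n); cv2.imwrite(f"pics/{n}0.png",f["image"][:,:,::-1]); print(n,f["intrinsics"],f["rvec"],f["tvec"],f["shot"])
E
```

```text
pics
{'time_s': 0.0, 'joint_positions': array([-1.35860197e+00,  1.24479899e-01,  1.65165683e+00, -3.57931693e-05,
        1.36748230e+00, -8.25623311e-02]), 'qd': array([ 0.00022533,  0.00052817, -0.00089295, -0.00078959, -0.00139807,
       -0.0002344 ]), 'effort': array([ 1.22241676e-03, -4.17597735e+01, -3.59933853e+01,  7.74856866e-02,
        4.93133033e-02, -1.87491714e-04]), 'tcp_pos': array([ 0.18868523, -0.62136634,  0.22141349]), 'tcp_rot': array([-2.52252148e+00,  1.87036097e+00,  2.42710894e-03]), 'contact_force': array([ 0.34159142, -0.3794821 , -0.06844321]), 'ft_torque': array([ 0.02880777, -0.0268596 ,  0.0219385 ]), 'grip_width': 0.9981804219723249} 0.008
scene [[525.14342131   0.         311.87102704]
 [  0.         525.14342131 237.88443408]
 [  0.           0.           1.        ]] [ 2.07652799  0.72403102 -0.36510071] [-0.47076824 -0.13851183  1.37940343] 1
top [[600.40829492   0.         307.16467711]
 [  0.         600.40829492 233.74062975]
 [  0.           0.           1.        ]] [ 2.17045343 -2.14345015  0.13129403] [0.00294277 0.59355032 1.17938045] 2
```

View pics/scene0.png

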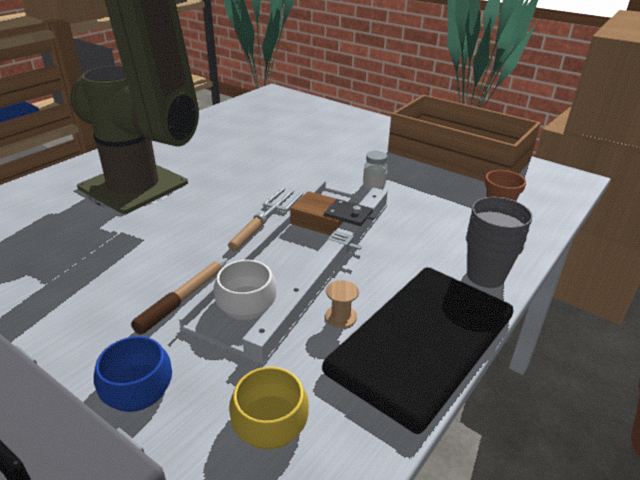

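View pics/top0.png

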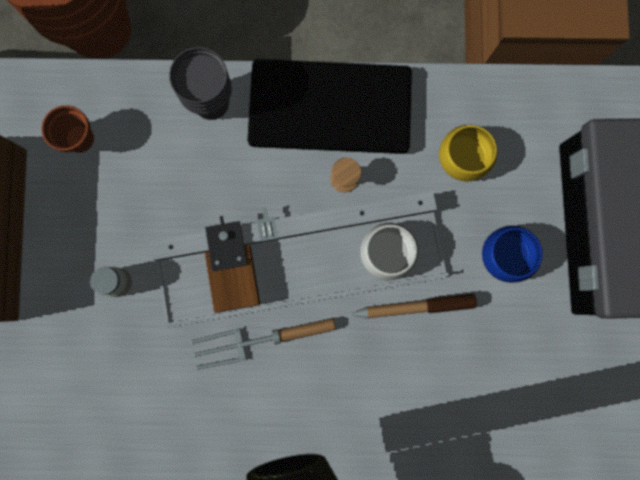

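The top view shows the stop block at about (233,270) with its knob at (224,236), the clip at (265,225) and the white pot at (389,250). The jar is at (108,281), just off the slide's +y end. Next I'll measure these.

```bash
cat > h.py <<'E'
import numpy as np, cv2
from rig import env, grab_frame, workorder, trace
def cam(f):
    R=cv2.Rodrigues(np.array(f["rvec"],float))[0]; return R,np.array(f["tvec"],float).ravel(),np.array(f["intrinsics"])
def ray_z(f,uv,z):
    R,t,K=cam(f); uv=np.atleast_2d(uv).astype(float)
    d=(R.T@np.linalg.inv(K)@np.c_[uv,np.ones(len(uv))].T).T; c=-R.T@t
    return c+d*((z-c[2])/d[:,2])[:,None]
def cloud(f,mask=None):
    R,t,K=cam(f); D=f["depth"]; m=D>0
    if mask is not None: m&=mask
    v,u=np.nonzero(m); z=D[v,u]
    p=np.c_[(u-K[0,2])/K[0,0]*z,(v-K[1,2])/K[1,1]*z,z]
    return (p-t)@R, np.c_[u,v]
def proj(f,P):
    return cv2.projectPoints(np.atleast_2d(P).astype(float),np.array(f["rvec"],float),np.array(f["tvec"],float),np.array(f["intrinsics"]),None)[0][:,0]
E
python3 - <<'E'
from h import *
f=grab_frame("top")
names=["jig","stop","pot","notch","stop_pin","tined_fork","dibber","twine_spool","seed_jar"]
for n in names:
    for r in trace(n,f)[:4]:
        P,_=cloud(f,r["pixels"]); 
        if len(P)==0: print(n,r["score"],"none");continue
        print(n,round(r["score"],2),np.round(r["point"]),len(P),"med",np.round(np.median(P,0),3),"min",np.round(P.min(0),3),"max",np.round(P.max(0),3))
P,uv=cloud(f)
np.savez("top0.npz",P=P,uv=uv,img=f["image"])
# rails top points
m=(P[:,2]>0.041)&(P[:,2]<0.049)&(P[:,0]>.3)&(P[:,0]<.8)
print(m.sum())
# height map picture
H=np.zeros((480,640));H[uv[:,1],uv[:,0]]=P[:,2]
cv2.imwrite("pics/h0.png",cv2.applyColorMap(np.clip(H/0.09*255,0,255).astype(np.uint8),cv2.COLORMAP_JET))
im=f["image"][180:340,140:480,::-1]
cv2.imwrite("pics/topz.png",cv2.resize(im,None,fx=2.35,fy=2.35,interpolation=cv2.INTER_CUBIC))
E
```

```text
jig 0.75 [281. 260.] 22605 med [0.54  0.06  0.012] min [ 0.402 -0.275 -0.006] max [0.685 0.325 0.081]
stop 0.73 [228. 266.] 3956 med [0.52  0.162 0.058] min [ 0.434  0.104 -0.003] max [0.623 0.224 0.081]
stop 0.6 [265. 225.] 418 med [0.605 0.093 0.047] min [ 0.578  0.071 -0.003] max [0.645 0.11  0.055]
pot 0.74 [512. 254.] 2781 med [ 0.56  -0.409  0.019] min [ 0.501 -0.474 -0.005] max [ 0.624 -0.344  0.075]
pot 0.65 [391. 251.] 2593 med [ 0.561 -0.158  0.018] min [ 0.503 -0.21   0.006] max [ 0.618 -0.097  0.082]
pot 0.56 [469. 150.] 2565 med [ 0.771 -0.323  0.02 ] min [ 0.708 -0.373 -0.004] max [ 0.838 -0.26   0.074]
notch 0.93 [266. 227.] 423 med [0.605 0.093 0.047] min [ 0.58   0.071 -0.003] max [0.645 0.112 0.055]
stop_pin 0.73 [232. 268.] 3795 med [0.519 0.162 0.058] min [0.434 0.104 0.01 ] max [0.624 0.214 0.081]
tined_fork 0.64 [272. 332.] 1603 med [0.386 0.074 0.018] min [ 0.32  -0.049 -0.005] max [0.425 0.242 0.036]
dibber 0.79 [428. 308.] 1513 med [ 0.45  -0.23   0.027] min [ 0.428 -0.329  0.013] max [ 0.478 -0.086  0.04 ]
twine_spool 0.96 [346. 177.] 827 med [ 0.711 -0.064  0.065] min [ 0.687 -0.094 -0.001] max [ 0.747 -0.038  0.073]
twine_spool 0.45 [231. 264.] 3929 med [0.521 0.162 0.058] min [ 0.434  0.104 -0.004] max [0.631 0.216 0.081]
seed_jar 0.75 [111. 279.] 1022 med [0.491 0.387 0.088] min [ 0.463  0.367 -0.007] max [0.524 0.425 0.096]
5369
```

View pics/h0.png

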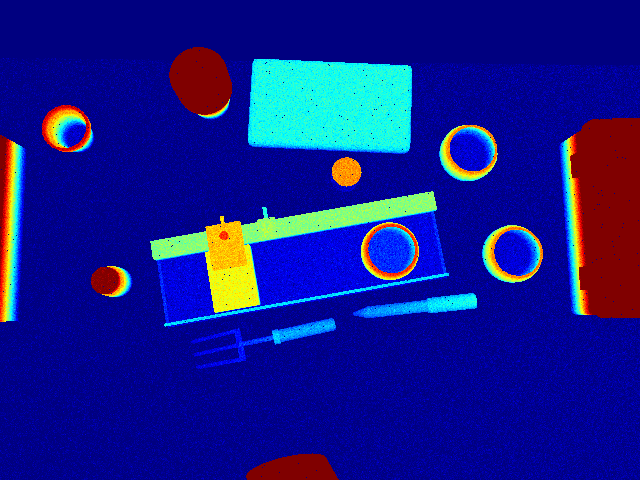

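View pics/topz.png

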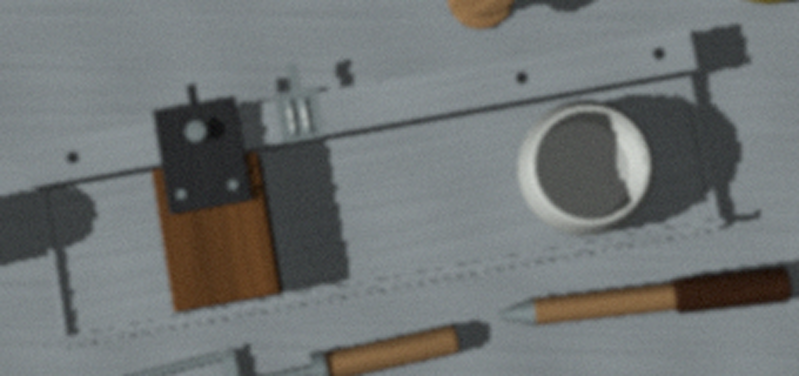

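```bash
python3 - <<'E'
from h import *
d=np.load("top0.npz");P=d["P"];uv=d["uv"]
m=(P[:,2]>0.041)&(P[:,2]<0.049)&(P[:,0]>.5)&(P[:,0]<.7)&(P[:,1]>-.27)&(P[:,1]<.34)
M=np.zeros((480,640),np.uint8);M[uv[m,1],uv[m,0]]=255
M=cv2.morphologyEx(M,cv2.MORPH_OPEN,np.ones((5,5),np.uint8))
n,l,st,_=cv2.connectedComponentsWithStats(M)
keep=M[uv[:,1],uv[:,0]]>0
Q=P[m&keep][:,:2]
r=cv2.minAreaRect((Q*1000).astype(np.float32)); print(r,cv2.boxPoints(r))
# edge-based line fit: for y bins, 3rd percentiles
ys=np.arange(-.24,.3,.02);lo=[];hi=[];yc=[]
for y in ys:
    q=Q[(Q[:,1]>y)&(Q[:,1]<y+.02)]
    if len(q)>60 and np.ptp(q[:,0])>.034: 
        a=np.polyfit([0,1],[0,0],0); lo.append(np.percentile(q[:,0],3));hi.append(np.percentile(q[:,0],97));yc.append(y+.01)
print(np.polyfit(yc,lo,1),np.polyfit(yc,hi,1))
# lip
m=(P[:,2]>0.026)&(P[:,2]<0.034)&(P[:,0]>.36)&(P[:,0]<.56)&(P[:,1]>-.3)&(P[:,1]<.34)
L=P[m][:,:2]
rho=L[:,0]-np.polyval(np.polyfit(yc,lo,1),L[:,1]); 
L=L[abs(rho+.13)<.012]; print("lip",np.polyfit(L[:,1],L[:,0],1),L[:,1].min(),L[:,1].max())
E
```

```text
((607.1234741210938, 55.169403076171875), (38.92925262451172, 533.7977294921875), 10.893738746643066) [[ 537.56885  313.58   ]
 [ 638.4503  -210.59836]
 [ 676.6781  -203.24118]
 [ 575.79663  320.93716]]
[1.10176541 0.27544135] [1.17791295 0.29447824]
lip [-0.12647876  0.44793253] 0.23830550100085232 0.25693984747876253<stdin>:16: RankWarning: Polyfit may be poorly conditioned
<stdin>:16: RankWarning: Polyfit may be poorly conditioned
<stdin>:20: RankWarning: Polyfit may be poorly conditioned
```

```bash
python3 - <<'E'
from h import *
f=grab_frame("top")
P,uv=cloud(f);X=np.full((480,640,3),np.nan);X[uv[:,1],uv[:,0]]=P
for p in [(160,249),(190,244),(300,225),(350,216),(430,201),(434,196),(170,322),(445,276),(300,303),(180,290),(330,260),(430,255),(100,420),(550,420),(300,420),(420,90)]:
    print(p,np.round(np.nanmedian(X[p[1]-1:p[1]+2,p[0]-1:p[0]+2].reshape(-1,3),0),4))
th=np.radians(10.894); ex=np.array([np.cos(th),np.sin(th)]);ey=np.array([-np.sin(th),np.cos(th)])
m=(P[:,2]>0.039)&(P[:,2]<0.051)
s=P[:,:2]@ex;t=P[:,:2]@ey
c=np.array([.6071,.0552]);
a=m&(abs(s-c@ex)<.019)
tt=t[a]-c@ey; print(np.histogram(tt,bins=np.arange(-.34,.34,.02)))
E
```

```text
(160, 249) [0.5575 0.3045 0.0469]
(190, 244) [0.5687 0.2449 0.0458]
(300, 225) [0.6103 0.025  0.0462]
(350, 216) [ 0.6293 -0.0754  0.0475]
(430, 201) [ 0.6617 -0.2369  0.0473]
(434, 196) [ 0.6774 -0.2545  0.0093]
(170, 322) [0.4124 0.2865 0.0102]
(445, 276) [ 0.5129 -0.271   0.0115]
(300, 303) [0.4542 0.0233 0.0073]
(180, 290) [0.4775 0.2699 0.0077]
(330, 260) [ 0.5433 -0.0374  0.0083]
(430, 255) [ 0.5558 -0.2429  0.0097]
(100, 420) [0.2157 0.4219 0.0007]
(550, 420) [ 0.2273 -0.4815  0.0014]
(300, 420) [ 0.2206  0.0201 -0.0004]
(420, 90) [ 0.9121 -0.2278  0.0025]
(array([  0,  66, 178, 176, 177, 183, 181, 176, 181, 179, 179, 183, 182,
       182, 180, 182, 183, 182, 169, 172, 187,  65,   0,   0,   9, 183,
       190, 189, 185, 184, 112,   0,   0]), array([-3.40000000e-01, -3.20000000e-01, -3.00000000e-01, -2.80000000e-01,
       -2.60000000e-01, -2.40000000e-01, -2.20000000e-01, -2.00000000e-01,
       -1.80000000e-01, -1.60000000e-01, -1.40000000e-01, -1.20000000e-01,
       -1.00000000e-01, -8.00000000e-02, -6.00000000e-02, -4.00000000e-02,
       -2.00000000e-02,  2.77555756e-16,  2.00000000e-02,  4.00000000e-02,
        6.00000000e-02,  8.00000000e-02,  1.00000000e-01,  1.20000000e-01,
        1.40000000e-01,  1.60000000e-01,  1.80000000e-01,  2.00000000e-01,
        2.20000000e-01,  2.40000000e-01,  2.60000000e-01,  2.80000000e-01,
        3.00000000e-01,  3.20000000e-01]))
```

```bash
cat >> h.py <<'E'
TH=np.radians(10.894); EX=np.array([np.cos(TH),np.sin(TH)]);EY=np.array([-np.sin(TH),np.cos(TH)])
C0=np.array([.6071,.0552]); O=C0-0.018*EY-0.085*EX
def sl(p): p=np.atleast_2d(p)[:,:2]-O; return np.c_[p@EX,p@EY]
def wo(x,y): return O+x*EX+y*EY
def rep(f):
    P,uv=cloud(f); S=sl(P); z=P[:,2]
    def q(n,m): 
        if m.sum()>5: print(n,m.sum(),"x",np.round(np.percentile(S[m,0],[2,50,98])*1e3,1),"y",np.round(np.percentile(S[m,1],[2,50,98])*1e3,1),"mid",np.round(S[m,1].mean()*1e3,1))
    b=abs(S[:,1])<.32
    q("rail",b&(abs(z-.046)<.004)&(abs(S[:,0]-.085)<.03))
    q("lip",b&(abs(z-.031)<.004)&(abs(S[:,0]+.063)<.012))
    q("block",b&(abs(z-.056)<.0025)&(S[:,0]>-.07)&(S[:,0]<.02))
    q("carr",b&(abs(z-.062)<.0025)&(S[:,0]>.03)&(S[:,0]<.115)&(S[:,1]>-.03))
    q("knob",b&(abs(z-.076)<.004)&(S[:,0]>.06)&(S[:,0]<.11))
    q("pointer",b&(z>.03)&(S[:,0]>.113)&(S[:,0]<.135)&(S[:,1]>0.02))
    q("tab/pointer low",b&(z>.03)&(S[:,0]>.107)&(S[:,0]<.135)&(S[:,1]>-.02))
    q("ridge",b&(z>.0495)&(z<.058)&(abs(S[:,0]-.085)<.018)&(S[:,1]>-0.02)&(S[:,1]<.09))
    q("potrim",b&(z>.066)&(z<.082)&(abs(S[:,0])<.065)&(S[:,1]<.0))
    m=b&(z>.066)&(z<.082)&(abs(S[:,0])<.065)&(S[:,1]<.0)
    if m.sum()>20: print("pot circ",cv2.minEnclosingCircle((S[m]*1e3).astype(np.float32)))
E
python3 - <<'E'
from h import *
for n in("top","scene"):
    print(n);f=grab_frame(n);rep(f)
print(np.round(O,4))
f=grab_frame("top"); r=trace("notch",f)[0]; P,_=cloud(f,r["pixels"]); S=sl(P); m=S[:,0]>.106
print("tab",np.round(S[m&(P[:,2]>.02)]*1e3), "clip y",np.percentile(S[:,1],[2,50,98]))
# verify overlay
im=f["image"][:,:,::-1].copy()
for x,y,z in [(.066,.29,.045),(.104,.29,.045),(.066,-.29,.045),(.104,-.29,.045),(-.063,.29,.03),(-.063,-.29,.03)]:
    w=wo(x,y); u=proj(f,[w[0],w[1],z])[0]; cv2.circle(im,tuple(int(i) for i in u),2,(0,0,255),-1)
cv2.imwrite("pics/ov.png",im[160:350,130:470].repeat(2,0).repeat(2,1))
E
```

```text
top
rail 4376 x [ 66.2  84.7 103.6] y [-279.   -33.3  280. ] mid -18.5
lip 796 x [-68.9 -65.9 -63. ] y [-277.2    1.1  280.1] mid 2.2
block 1413 x [-58.  -20.9  18. ] y [-198.3  136.1  182.7] mid 120.1
carr 1012 x [ 31.6  67.8 109.4] y [106.2 140.  173.7] mid 139.9
knob 57 x [77.5 84.8 93.2] y [132.3 139.4 147.7] mid 139.7
pointer 68 x [113.1 122.  132.7] y [ 49.9  56.5 142.8] mid 86.6
tab/pointer low 160 x [107.3 110.8 131.9] y [ 42.9 121.9 169.6] mid 105.5
ridge 106 x [ 68.4  83.3 101.5] y [-11.9  50.   82.8] mid 45.0
potrim 541 x [-51.6  -4.6  48.8] y [-228.  -168.4 -128.2] mid -173.4
pot circ ((-0.8582758903503418, -177.7825469970703), 53.84775924682617)
scene
rail 3219 x [ 65.   85.  103.5] y [-283.6 -107.   272.3] mid -78.5
lip 458 x [-70.5 -65.6 -51.6] y [-283.4  -65.   277.4] mid -71.6
block 788 x [-58.  -19.9  16.9] y [-233.1  126.   182.9] mid 74.5
carr 542 x [ 31.7  67.2 109.4] y [105.2 135.3 174.5] mid 137.3
knob 28 x [76.4 83.1 92.2] y [132.4 140.2 148.1] mid 140.2
pointer 54 x [113.4 122.3 131.8] y [ 48.9  56.  143.7] mid 84.4
tab/pointer low 149 x [107.1 110.3 131.6] y
[... 486 characters left out ...]
.  53.]
 [124.  51.]
 [122.  55.]
 [122.  53.]
 [122.  51.]
 [121.  57.]
 [121.  56.]
 [121.  54.]
 [120.  52.]
 [119.  58.]
 [118.  56.]
 [117.  54.]
 [117.  52.]
 [117.  50.]
 [116.  56.]
 [117.  54.]
 [115.  52.]
 [116.  50.]
 [115.  57.]
 [115.  55.]
 [114.  53.]
 [113.  51.]
 [113.  57.]
 [113.  55.]
 [112.  53.]
 [111.  51.]
 [109.  47.]
 [109.  45.]
 [108.  42.]
 [108.  41.]
 [108.  39.]
 [109.  59.]
 [108.  57.]
 [108.  55.]
 [108.  53.]
 [107.  51.]
 [107.  49.]
 [107.  47.]
 [107.  45.]
 [106.  41.]
 [109.  67.]
 [108.  65.]
 [108.  63.]
 [108.  61.]
 [107.  59.]
 [106.  57.]
 [107.  55.]
 [106.  53.]
 [107.  69.]
 [107.  67.]
 [106.  65.]] clip y [0.03661566 0.05363546 0.07068711]
```

View pics/ov.png

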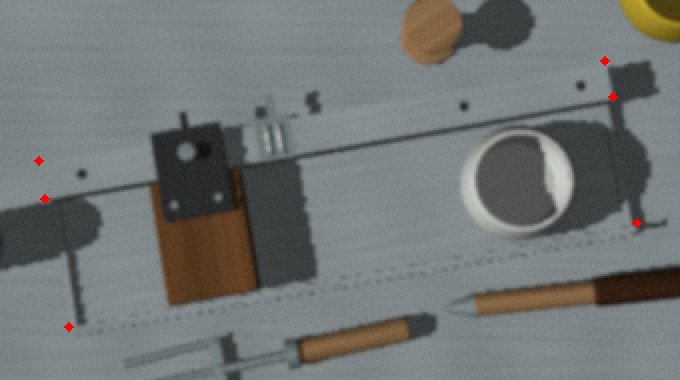

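```bash
cat >> h.py <<'E'
def st():
    s=env.get_state(); R=cv2.Rodrigues(np.array(s["tcp_rot"]))[0]; p=s["tcp_pos"]
    print("t",round(s["time_s"],2),"tcp",np.round(p*1e3,1),"slide",np.round(sl(p)[0]*1e3,1),"jaw-slide deg",round(np.degrees(np.arctan2(R[1,0],R[0,0])-TH),2),"zaxis",np.round(R[:,2],3),"F",np.round(s["contact_force"],1),"g",round(s["grip_width"],2))
    return s
E
python3 - <<'E'
from h import *
s=st(); w=wo(0,.215); print(w, np.round((np.r_[w,.22]-s["tcp_pos"])*1e3,1))
E
```

```text
t 0.85 tcp [ 188.8 -622.   222.7] slide [-453.7 -567.9] jaw-slide deg -84.0 zaxis [ 0. -0. -1.] F [-0.1 -0.5 -0.3] g 1.0
[0.48640028 0.23258539] [297.6 854.6  -2.7]
```

Emit:
send_rows(
  offset=[
    [19,53,0],
    [37,107,0],
    [56,160,0],
    [74,214,0],
    [93,267,0],
    [112,320,0],
    [130,374,0],
    [149,427,0],
    [167,481,0],
    [186,534,0],
    [205,587,0],
    [223,641,0],
  ],
  roll=[0.092,0.183,0.275,0.366,0.458,0.55,0.641,0.733,0.825,0.916,1.008,1.1],
  grip=0.5,
)

```text
time_s: 2.35
tcp_pos: [0.4122, 0.0209, 0.2232]
tcp_rot: [3.13, -0.271, 0.003]
contact_force: [1.1, 0.2, 0.4]
grip_width: 0.501
```

```bash
python3 - <<'E'
from h import *
s=st(); w=wo(0,.215); print(w, np.round((np.r_[w,.22]-s["tcp_pos"])*1e3,1))
E
```

```text
t 2.35 tcp [412.2  20.9 223.2] slide [-112.8   21.1] jaw-slide deg -20.8 zaxis [ 0.002 -0.    -1.   ] F [1.1 0.2 0.4] g 0.5
[0.48640028 0.23258539] [ 74.2 211.7  -3.2]
```

Continue to the spot behind the stop, then lower to TCP z ≈ 0.036.

Emit:
send_rows(
  offset=[
    [18,53,0],
    [37,106,0],
    [56,159,0],
    [74,212,0],
    [74,212,-40],
    [74,212,-80],
    [74,212,-120],
    [74,212,-140],
    [74,212,-140],
  ],
  roll=[0.091,0.182,0.273,0.363,0.363,0.363,0.363,0.363,0.363],
)

```text
time_s: 3.48
tcp_pos: [0.4853, 0.2325, 0.0819]
tcp_rot: [3.127, 0.298, -0.002]
contact_force: [1.2, 0.5, -0.5]
grip_width: 0.498
```

```bash
python3 - <<'E'
from h import *
s=st()
f=grab_frame("scene"); cv2.imwrite("pics/s1.png",f["image"][:,:,::-1])
E
```

```text
t 3.48 tcp [485.3 232.5  81.9] slide [ -1.  215.2] jaw-slide deg -0.0 zaxis [-0.001 -0.001 -1.   ] F [ 1.2  0.5 -0.5] g 0.5
```

View pics/s1.png

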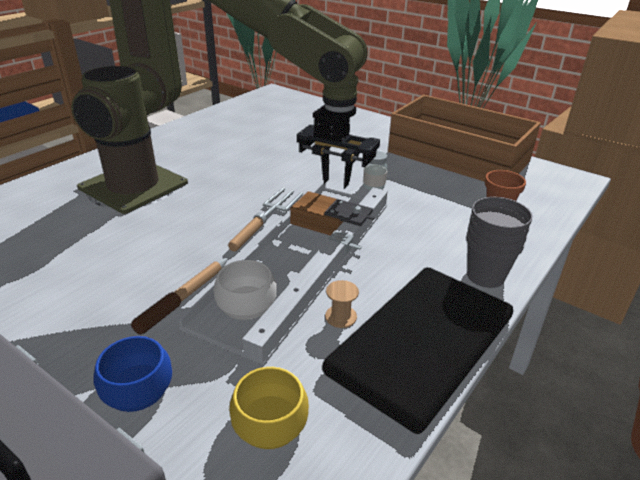

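Emit:
send_rows(
  offset=[
    [0,0,-20],
    [1,0,-45],
    [1,0,-45],
    [2,-6,-45],
    [3,-12,-45],
    [4,-18,-45],
  ],
  roll=[0,0,0,0,0,0],
)

```text
time_s: 4.28
tcp_pos: [0.4914, 0.2148, 0.0397]
tcp_rot: [-3.127, -0.298, -0.006]
contact_force: [-0.7, 0.9, 1.0]
grip_width: 0.5
```

```bash
python3 - <<'E'
from h import *
s=st(); rep(grab_frame("top"))
E
```

```text
t 4.28 tcp [491.4 214.8  39.7] slide [  1.5 196.6] jaw-slide deg -0.02 zaxis [ 0.004  0.001 -1.   ] F [-0.7  0.9  1. ] g 0.5
rail 3613 x [ 66.2  85.3 103.6] y [-280.4  -78.1  278.6] mid -69.2
lip 631 x [-68.9 -65.9 -63.1] y [-280.5  -55.2  163. ] mid -55.8
block 1189 x [-57.9 -20.8  18.5] y [-172.7  128.7  167.7] mid 113.0
carr 963 x [ 31.3  69.6 110. ] y [104.5 135.2 170.5] mid 136.3
knob 50 x [77.2 85.2 92.7] y [130.2 138.6 146.3] mid 138.3
pointer 67 x [113.3 121.8 132.5] y [ 50.   56.5 141.5] mid 86.6
tab/pointer low 162 x [107.1 110.5 132.2] y [ 43.  121.2 170.4] mid 105.4
ridge 114 x [ 68.9  82.8 101.3] y [-17.3  49.3  79.8] mid 43.8
potrim 540 x [-51.3  -5.1  48.9] y [-228.5 -168.8 -127.9] mid -173.3
pot circ ((-1.0836747884750366, -178.61936950683594), 53.4419059753418)
```

Emit:
send_rows(
  offset=[
    [1,-6,-1],
    [2,-11,-2],
    [3,-17,-2],
    [4,-23,-2],
    [5,-28,-2],
    [6,-34,-2],
    [7.5,-40,-2],
    [8.5,-45,-2],
    [9.5,-51,-2],
    [11,-57,-2],
    [12,-62,-2],
    [13,-67,-2],
  ],
  roll=[0,0,0,0,0,0,0,0,0,0,0,0],
)

```text
time_s: 5.82
tcp_pos: [0.5042, 0.1468, 0.0374]
tcp_rot: [-3.127, -0.297, -0.005]
contact_force: [-2.2, 0.4, -0.8]
grip_width: 0.498
```

```bash
python3 - <<'E'
from h import *
s=st(); rep(grab_frame("top"))
E
```

```text
t 5.83 tcp [504.2 146.8  37.4] slide [  1.3 127.4] jaw-slide deg -0.04 zaxis [ 0.003  0.001 -1.   ] F [-2.2  0.4 -0.8] g 0.5
rail 3484 x [ 66.2  85.8 103.3] y [-281.3  -78.7  282.5] mid -45.2
lip 570 x [-69.  -65.9 -63. ] y [-282.   -87.5  283.3] mid -75.8
block 1015 x [-58.4 -23.   18.4] y [-203.4   52.6   87. ] mid 36.7
carr 778 x [ 31.7  71.5 110. ] y [34.9 61.8 95. ] mid 62.3
knob 58 x [76.6 84.7 92.4] y [61.2 69.4 76.7] mid 69.2
pointer 62 x [114.6 121.9 132.9] y [49.9 56.3 72.4] mid 59.8
tab/pointer low 137 x [107.1 111.  132.8] y [ 37.8  64.1 102. ] mid 65.3
ridge 47 x [ 67.4  87.6 100.7] y [-12.   27.2  84.3] mid 30.3
potrim 560 x [-51.6  -5.7  49.2] y [-228.3 -169.6 -127.9] mid -173.9
pot circ ((-1.0319578647613525, -177.9633026123047), 53.657798767089844)
```

Emit:
send_rows(
  offset=[
    [0.4,-2,0],
    [0.8,-4,0],
    [1.1,-6,0],
    [1.3,-7,0],
    [1.5,-8,0],
    [1.5,-8,0],
  ],
  roll=[0,0,0,0,0,0],
)

```text
time_s: 6.62
tcp_pos: [0.5059, 0.1393, 0.0375]
tcp_rot: [-3.126, -0.297, -0.006]
contact_force: [-1.5, 4.6, -0.1]
grip_width: 0.495
```

```bash
python3 - <<'E'
from h import *
s=st(); rep(grab_frame("top"))
E
```

```text
t 6.62 tcp [505.9 139.3  37.5] slide [  1.5 119.7] jaw-slide deg -0.04 zaxis [ 0.004  0.002 -1.   ] F [-1.5  4.6 -0.1] g 0.5
rail 3508 x [ 66.3  86.  103.3] y [-281.8  -81.8  281.5] mid -43.9
lip 561 x [-69.  -66.  -63.1] y [-279.9  -79.9  283.9] mid -67.9
block 991 x [-58.4 -22.5  18.1] y [-208.9   44.4   77.7] mid 29.1
carr 733 x [ 32.2  72.6 109.8] y [27.6 51.4 87. ] mid 53.0
knob 55 x [77.2 83.9 92.9] y [54.3 61.2 67.8] mid 61.0
pointer 62 x [114.7 122.1 132.9] y [49.8 56.2 64.7] mid 56.8
tab/pointer low 137 x [107.1 111.2 132.4] y [29.4 57.8 94.2] mid 60.0
ridge 65 x [ 67.7  85.6 101. ] y [-19.4  27.2  85.5] mid 31.5
potrim 552 x [-51.3  -5.   49.1] y [-228.1 -169.8 -127.6] mid -174.1
pot circ ((-1.296506643295288, -178.2179718017578), 53.73377227783203)
```

Emit:
send_rows(
  offset=[
    [0.2,-1,0],
    [0.3,-1.5,0],
    [0.3,-1.5,0],
  ],
  roll=[0,0,0],
)

```text
time_s: 7.05
tcp_pos: [0.5064, 0.1371, 0.0375]
tcp_rot: [-3.127, -0.297, -0.006]
contact_force: [0.2, 0.5, -0.4]
grip_width: 0.497
```

```bash
python3 - <<'E'
from h import *
s=st(); rep(grab_frame("top"))
E
```

```text
t 7.05 tcp [506.4 137.1  37.5] slide [  1.5 117.5] jaw-slide deg -0.03 zaxis [ 0.004  0.001 -1.   ] F [ 0.2  0.5 -0.4] g 0.5
rail 3536 x [ 66.3  85.8 103.3] y [-280.7  -81.1  282.4] mid -43.2
lip 572 x [-69. -66. -63.] y [-279.7  -81.8  281.4] mid -68.7
block 983 x [-57.6 -21.4  18.2] y [-202.1   42.7   75. ] mid 28.2
carr 739 x [ 31.9  72.7 109.4] y [24.9 50.2 85.1] mid 51.5
knob 57 x [77.4 84.4 92.6] y [51.1 59.3 66.8] mid 58.9
pointer 59 x [113.8 122.  132.8] y [50.  55.8 62.1] mid 55.8
tab/pointer low 126 x [107.2 111.  132.5] y [27.4 56.1 92.1] mid 57.5
ridge 50 x [ 67.6  84.2 102.1] y [-16.1  23.1  70.2] mid 24.2
potrim 546 x [-51.6  -5.5  48.7] y [-228.6 -170.  -127.8] mid -174.4
pot circ ((-1.00519597530365, -178.1716766357422), 53.76350784301758)
```

Emit:
send_rows(
  offset=[
    [0.2,-1,0],
    [0.2,-1,0],
    [0.2,-1,0],
  ],
  roll=[0,0,0],
)

```text
time_s: 7.48
tcp_pos: [0.5067, 0.1359, 0.0376]
tcp_rot: [3.127, 0.297, 0.006]
contact_force: [-0.4, 1.0, 0.3]
grip_width: 0.501
```

```bash
python3 - <<'E'
from h import *
s=st(); rep(grab_frame("top"))
E
```

```text
t 7.47 tcp [506.7 135.9  37.6] slide [  1.6 116.3] jaw-slide deg -0.05 zaxis [ 0.004  0.    -1.   ] F [-0.4  1.   0.3] g 0.5
rail 3495 x [ 66.4  85.6 103.3] y [-281.7  -83.5  281.8] mid -42.9
lip 566 x [-69.  -66.1 -63. ] y [-280.9  -82.7  283.6] mid -66.5
block 1065 x [-58.4 -23.   18.5] y [-204.1   38.5   73.8] mid 24.0
carr 808 x [ 32.   73.8 110. ] y [19.2 46.5 82.7] mid 47.6
knob 52 x [77.2 84.1 91.9] y [45.6 53.5 61.1] mid 53.5
pointer 36 x [113.9 122.4 133.1] y [49.9 52.9 57.5] mid 53.2
tab/pointer low 108 x [107.1 110.  132.5] y [21.1 53.3 86. ] mid 53.9
ridge 59 x [ 67.8  82.9 102.6] y [-17.6  14.7  74.2] mid 20.4
potrim 547 x [-51.7  -5.5  49. ] y [-228.1 -169.6 -127.8] mid -173.9
pot circ ((-1.3971717357635498, -178.17625427246094), 53.62287902832031)
```

The stop clicked in: pin at y = 53.5 mm against the notch at 53.8 mm, with the force near zero. Now I'll back off, lift, cross over and come down behind the pot.

Emit:
send_rows(
  offset=[
    [-3,15,0],
    [-6,30,20],
    [-6,30,70],
    [-6,30,125],
    [0,0,130],
    [11,-58,130],
    [22,-116,130],
    [33,-174,130],
    [44,-232,130],
    [55,-290,130],
    [65,-345,130],
    [73,-385,130],
  ],
  roll=[0,0,0,0,0,0,0,0,0,0,0,0],
)

```text
time_s: 9.02
tcp_pos: [0.5801, -0.2505, 0.1675]
tcp_rot: [-3.128, -0.296, -0.007]
contact_force: [1.0, -0.1, 0.5]
grip_width: 0.504
```

Emit:
send_rows(
  offset=[
    [0,0,0],
    [0,0,0],
  ],
  roll=[0,0],
)

```text
time_s: 9.28
tcp_pos: [0.5802, -0.2494, 0.1671]
tcp_rot: [-3.127, -0.296, -0.006]
contact_force: [-0.4, 0.8, 0.1]
grip_width: 0.495
```

```bash
python3 - <<'E'
from h import *
s=st(); w=wo(0,-.275); print(np.round((np.r_[w,.042]-s["tcp_pos"])*1e3,1))
rep(grab_frame("scene"))
E
```

```text
t 9.28 tcp [ 580.2 -249.4  167.1] slide [   1. -276.] jaw-slide deg -0.08 zaxis [ 0.004  0.001 -1.   ] F [-0.4  0.8  0.1] g 0.5
[  -1.2    0.8 -125.1]
rail 3172 x [ 65.2  85.  103.4] y [-284.3 -112.9  273.8] mid -73.3
lip 443 x [-70.4 -65.6 -52. ] y [-284.1  -64.7  276.9] mid -57.9
block 901 x [-58.5 -19.9  16.2] y [-232.5   43.2   96.5] mid 14.0
carr 628 x [ 31.8  69.2 109.7] y [19.5 48.9 89.4] mid 51.7
knob 34 x [76.1 84.9 92.6] y [44.4 53.4 61.9] mid 53.4
pointer 57 x [114.  122.2 132.6] y [49.5 53.3 60.2] mid 54.1
tab/pointer low 156 x [107.2 110.1 131.7] y [19.8 52.7 86.8] mid 52.5
ridge 37 x [ 67.6  86.2 102. ] y [18.9 21.  23.7] mid 21.0
potrim 606 x [-45.3  13.8  50. ] y [-229.3 -198.1 -130.3] mid -186.7
pot circ ((0.06898196041584015, -179.17843627929688), 53.14099884033203)
```

Emit:
send_rows(
  offset=[
    [-2,1,-50],
    [-2,1,-100],
    [-2,1,-125],
    [-2,1,-125],
    [-3,8,-125],
    [-5,15,-125],
    [-6,22,-125],
    [-7,27,-125],
    [-8,31,-125],
    [-8,34,-125],
    [-8,34,-125],
  ],
  roll=[0,0,0,0,0,0,0,0,0,0,0],
)

```text
time_s: 10.7
tcp_pos: [0.5721, -0.215, 0.0421]
tcp_rot: [-3.127, -0.298, -0.006]
contact_force: [-1.5, -0.8, -0.6]
grip_width: 0.5
```

```bash
python3 - <<'E'
from h import *
s=st(); rep(grab_frame("top")); f=grab_frame("scene"); rep(f); cv2.imwrite("pics/s2.png",f["image"][:,:,::-1])
E
```

```text
t 10.7 tcp [ 572.1 -215.    42.1] slide [  -0.4 -240.7] jaw-slide deg -0.02 zaxis [ 0.004  0.001 -1.   ] F [-1.5 -0.8 -0.6] g 0.5
rail 3861 x [ 66.3  84.6 103.2] y [-216.3   -1.7  281.5] mid 29.9
lip 642 x [-68.8 -65.9 -62.9] y [-156.1   65.   281.6] mid 64.9
block 1366 x [-58.3 -20.1  18.6] y [-127.8   51.3   96.5] mid 45.6
carr 1011 x [ 31.5  67.  109.5] y [19.9 52.9 87.3] mid 53.3
knob 48 x [77.4 84.8 92.1] y [46.5 53.4 61.1] mid 53.5
pointer 36 x [114.3 122.2 133.1] y [49.9 53.  57.5] mid 53.2
tab/pointer low 108 x [107.1 110.2 132.8] y [21.1 53.4 86.3] mid 53.9
ridge 50 x [ 67.8  85.6 102.5] y [-17.2  26.1  85.8] mid 32.4
potrim 359 x [-48.4  16.1  49.6] y [-213.5 -146.8 -126.9] mid -155.0
pot circ ((0.17526888847351074, -176.93814086914062), 52.84788513183594)
rail 3161 x [ 65.3  84.9 103.3] y [-283.5 -111.7  271.7] mid -72.7
lip 359 x [-70.6 -65.8 -56.8] y [-285.1  -26.5  280.7] mid -30.8
block 837 x [-58.  -20.9  15.5] y [-238.    46.9   97.3] mid 26.6
carr 648 x [ 31.9  68.5 109.1] y [19.5 49.3 88.9] mid 51.5
knob 35 x [76.4 83.1 91.4] y [46.3 53.4 63.1] mid 53.6
pointer 61 x [113.3 121.5 132.3] y [49.1 54.3 59.4] mid 54.2
tab/pointer low 159 x [107.1 110.1 131.8] y [20.7 54.1 85.8] mid 53.7
ridge 39 x [ 67.5  85.  101.4] y [18.5 21.1 23.5] mid 21.1
potrim 221 x [-42.5 -23.5  34.3] y [-252.5 -239.7 -199.9] mid -237.0
pot circ ((6.2671027183532715, -212.6547088623047), 56.06008529663086)
```

View pics/s2.png

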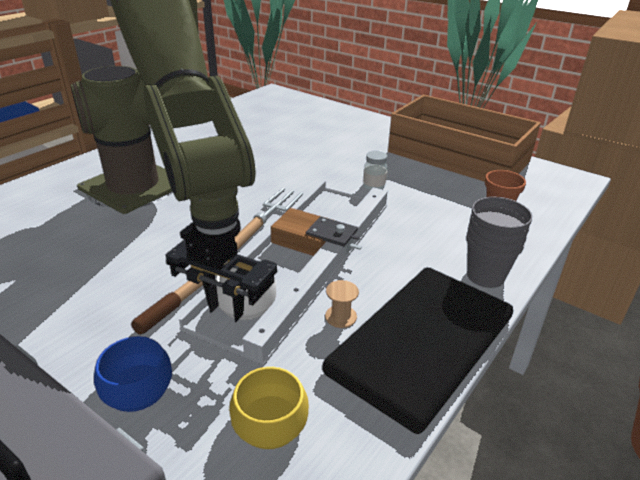

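Emit:
send_rows(
  offset=[
    [-1,5,0],
    [-2,10,0],
    [-3,15,0],
    [-4,20,0],
    [-5,25,0],
    [-6,30,0],
    [-7,35,0],
    [-8,40,0],
    [-9,45,0],
    [-9.5,50,0],
    [-10.5,55,0],
    [-11.5,60,0],
  ],
  roll=[0,0,0,0,0,0,0,0,0,0,0,0],
)

```text
time_s: 12.3
tcp_pos: [0.5606, -0.1548, 0.0421]
tcp_rot: [-3.127, -0.297, -0.006]
contact_force: [1.6, -2.8, 0.4]
grip_width: 0.505
```

```bash
python3 - <<'E'
from h import *
s=st(); f=grab_frame("top"); rep(f); cv2.imwrite("pics/t3.png",f["image"][:,:,::-1])
E
```

```text
t 12.3 tcp [ 560.6 -154.8   42.1] slide [  -0.4 -179.4] jaw-slide deg -0.04 zaxis [ 0.004  0.001 -1.   ] F [ 1.6 -2.8  0.4] g 0.5
rail 3626 x [ 66.4  85.2 103.3] y [-280.8    8.7  280.6] mid 33.8
lip 551 x [-68.8 -65.9 -62.9] y [-89.6  91.6 282.4] mid 94.9
block 1361 x [-58.1 -21.   18. ] y [-65.1  53.3  96.6] mid 50.0
carr 982 x [ 31.6  68.7 109.9] y [19.7 52.8 87. ] mid 53.2
knob 51 x [77.2 84.3 91.9] y [46.5 53.9 61.1] mid 53.7
pointer 37 x [113.6 122.3 132.7] y [49.9 53.1 57.6] mid 53.2
tab/pointer low 107 x [107.1 110.3 132.1] y [21.1 53.4 86.2] mid 54.2
ridge 48 x [ 69.1  88.6 102.1] y [-17.1  40.5  88.2] mid 40.3
potrim 318 x [-46.1  17.6  50.7] y [-146.3  -85.9  -67.1] mid -92.7
pot circ ((1.4667363166809082, -116.15802001953125), 53.15467834472656)
```

View pics/t3.png

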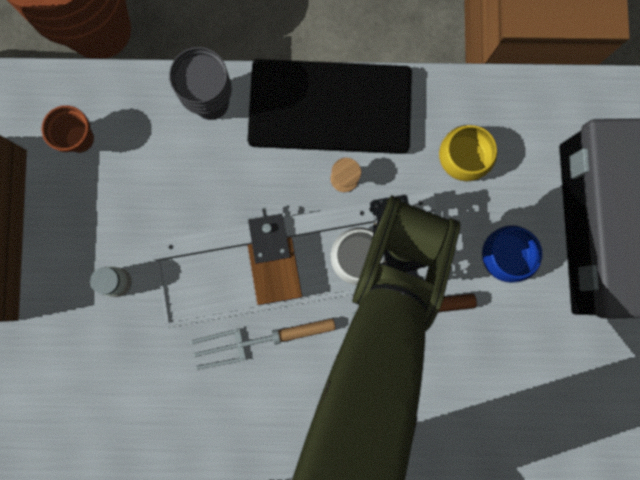

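Emit:
send_rows(
  offset=[
    [-1,5,0],
    [-2,10,0],
    [-3,15,0],
    [-4,20,0],
    [-5,25,0],
    [-6,30,0],
    [-7,35,0],
    [-8,40,0],
    [-9,45,0],
    [-9.5,50,0],
    [-10.5,54,0],
    [-11.5,58,0],
  ],
  roll=[0,0,0,0,0,0,0,0,0,0,0,0],
)

```text
time_s: 13.85
tcp_pos: [0.5489, -0.096, 0.0421]
tcp_rot: [-3.126, -0.297, -0.006]
contact_force: [1.0, -3.1, 1.0]
grip_width: 0.498
```

```bash
python3 - <<'E'
from h import *
s=st(); f=grab_frame("top"); rep(f)
E
```

```text
t 13.85 tcp [548.9 -96.   42.1] slide [  -0.7 -119.4] jaw-slide deg -0.04 zaxis [ 0.003  0.002 -1.   ] F [ 1.  -3.1  1. ] g 0.5
rail 3666 x [ 66.3  84.9 103.3] y [-280.8    4.8  281.6] mid 16.9
lip 557 x [-68.8 -65.9 -62.9] y [-280.9   93.6  282.8] mid 61.2
block 1357 x [-58.5 -20.1  18.4] y [-3.8 52.1 96.6] mid 51.6
carr 998 x [ 31.4  67.3 109.7] y [19.  54.  87.5] mid 53.4
knob 53 x [76.8 84.8 92.1] y [45.7 53.9 60.2] mid 53.4
pointer 36 x [114.2 122.6 133.3] y [49.8 52.9 57.5] mid 53.2
tab/pointer low 107 x [107.1 110.  132.9] y [21.1 53.1 85.9] mid 53.6
ridge 55 x [ 68.4  84.3 102.3] y [-18.7  20.4  81.3] mid 25.9
potrim 290 x [-44.8  13.4  50.6] y [-78.7 -23.5  -6.9] mid -29.9
pot circ ((0.97955322265625, -56.387386322021484), 52.569766998291016)
```

Emit:
send_rows(
  offset=[
    [-0.4,2,0],
    [-0.8,4,0],
    [-1.1,6,0],
    [-1.1,6,0],
  ],
  roll=[0,0,0,0],
)

```text
time_s: 14.4
tcp_pos: [0.5476, -0.0893, 0.042]
tcp_rot: [-3.125, -0.297, -0.005]
contact_force: [-0.6, -1.8, 1.6]
grip_width: 0.499
```

```bash
python3 - <<'E'
from h import *
s=st(); f=grab_frame("top"); rep(f)
E
```

```text
t 14.4 tcp [547.6 -89.3  42. ] slide [  -0.7 -112.6] jaw-slide deg -0.02 zaxis [ 0.003  0.003 -1.   ] F [-0.6 -1.8  1.6] g 0.5
rail 3703 x [ 66.4  84.7 103.3] y [-280.8    7.6  281.6] mid 18.0
lip 541 x [-68.9 -65.9 -63. ] y [-281.5   93.6  283.3] mid 53.5
block 1327 x [-58.7 -20.6  18.5] y [ 2.8 52.7 96.7] mid 51.9
carr 1049 x [ 31.   67.5 109.5] y [19.2 53.6 87.5] mid 53.4
knob 54 x [77.7 84.3 92.1] y [46.2 53.7 60.8] mid 53.6
pointer 36 x [114.1 122.6 133.1] y [49.8 53.  57.5] mid 53.2
tab/pointer low 107 x [107.1 109.9 132.2] y [21.1 53.3 86.3] mid 54.1
ridge 40 x [ 68.1  85.2 102.6] y [-16.1  30.7  88.5] mid 37.7
potrim 284 x [-45.7  17.6  51.6] y [-71.2 -19.   -1.2] mid -24.3
pot circ ((1.546474575996399, -45.49822998046875), 53.03971481323242)
```

Emit:
send_rows(
  offset=[
    [-0.2,1,0],
    [-0.3,1.5,0],
    [-0.3,1.5,0],
  ],
  roll=[0,0,0],
)

```text
time_s: 14.82
tcp_pos: [0.5473, -0.0878, 0.042]
tcp_rot: [-3.125, -0.297, -0.005]
contact_force: [0.2, -2.1, 0.6]
grip_width: 0.5
```

```bash
python3 - <<'E'
from h import *
s=st(); f=grab_frame("top"); rep(f)
E
```

```text
t 14.82 tcp [547.3 -87.8  42. ] slide [  -0.7 -111.1] jaw-slide deg -0.03 zaxis [ 0.003  0.003 -1.   ] F [ 0.2 -2.1  0.6] g 0.5
rail 3714 x [ 66.2  84.8 103.3] y [-281.2    6.2  282. ] mid 15.7
lip 553 x [-68.9 -65.9 -63. ] y [-282.4   91.6  283.4] mid 54.7
block 1345 x [-58.1 -20.2  18.5] y [ 3.7 52.1 96.2] mid 51.9
carr 969 x [ 31.8  67.9 109.8] y [19.  53.1 87.5] mid 52.7
knob 51 x [77.4 83.9 92. ] y [46.1 53.1 61. ] mid 53.2
pointer 35 x [114.  123.  134.1] y [49.7 53.2 57.7] mid 53.2
tab/pointer low 109 x [107.2 110.1 132.8] y [21.1 53.4 86.3] mid 53.8
ridge 43 x [ 67.8  81.3 101. ] y [-15.1  30.   83.7] mid 34.7
potrim 272 x [-44.4  17.5  50.9] y [-69.8 -16.2  -0.8] mid -22.8
pot circ ((1.6452960968017578, -47.1034049987793), 53.334381103515625)
```

Emit:
send_rows(
  offset=[
    [-0.2,1,0],
    [-0.2,1,0],
  ],
  roll=[0,0],
)

```text
time_s: 15.12
tcp_pos: [0.5471, -0.0868, 0.042]
tcp_rot: [-3.125, -0.297, -0.005]
contact_force: [0.1, -2.7, 1.5]
grip_width: 0.502
```

```bash
python3 - <<'E'
from h import *
s=st(); f=grab_frame("top"); rep(f)
E
```

```text
t 15.12 tcp [547.1 -86.8  42. ] slide [  -0.7 -110.1] jaw-slide deg -0.03 zaxis [ 0.003  0.003 -1.   ] F [ 0.1 -2.7  1.5] g 0.5
rail 3674 x [ 66.3  84.8 103.3] y [-281.2    6.8  281.7] mid 15.9
lip 557 x [-68.8 -65.9 -62.9] y [-282.3   87.3  283.7] mid 51.4
block 1370 x [-58.4 -20.2  18.2] y [ 6.1 52.2 95.7] mid 51.4
carr 998 x [ 31.7  68.7 109.2] y [19.2 53.6 87.2] mid 53.1
knob 55 x [76.7 84.2 91.7] y [45.2 53.4 60.9] mid 53.1
pointer 36 x [114.  122.6 133.3] y [49.9 52.9 57.6] mid 53.2
tab/pointer low 106 x [107.4 110.1 132.1] y [21.1 53.  86. ] mid 53.6
ridge 61 x [ 67.8  82.1 102.2] y [-15.3  24.   84.9] mid 28.4
potrim 263 x [-45.6  18.4  50.7] y [-69.5 -16.8  -0.5] mid -22.6
pot circ ((0.5897731781005859, -46.892364501953125), 52.73782730102539)
```

Emit:
send_rows(
  offset=[
    [1,-5,0],
    [4,-20,0],
    [9,-45,10],
    [9,-45,60],
    [9,-45,120],
    [20,-105,130],
    [32,-165,130],
    [32,-165,130],
  ],
  roll=[0,0,0,0,0,0,0,0],
)

```text
time_s: 16.18
tcp_pos: [0.5791, -0.2559, 0.1719]
tcp_rot: [-3.126, -0.29, -0.005]
contact_force: [0.4, 1.0, -0.1]
grip_width: 0.497
```

```bash
python3 - <<'E'
from h import *
s=st()
for n in ("top","scene"):
    f=grab_frame(n); print(n); rep(f); cv2.imwrite(f"pics/{n}9.png",cv2.resize(f["image"][150:350,150:470,::-1],None,fx=2.4,fy=2.4,interpolation=cv2.INTER_CUBIC))
    for r in trace("pot",f)[:3]:
        P,_=cloud(f,r["pixels"]);S=sl(P)
        m=(P[:,2]>.03)&(P[:,2]<.09)&(abs(S[:,0])<.08)&(S[:,1]<.02)
        if m.sum()>200:
            for a,b in((.066,.08),(.032,.05)):
                k=m&(P[:,2]>a)&(P[:,2]<b)
                if k.sum()<30: continue
                c=cv2.minEnclosingCircle((S[k]*1e3).astype(np.float32)); print("pot",a,k.sum(),c,np.percentile(S[k,1],[1,99])*1e3, "z",P[k,2].max())
E
```

```text
t 16.18 tcp [ 579.1 -255.9  171.9] slide [  -1.3 -282.2] jaw-slide deg -0.3 zaxis [ 0.003  0.002 -1.   ] F [ 0.4  1.  -0.1] g 0.5
top
rail 4364 x [ 66.3  84.6 103.2] y [-279.5  -33.2  279.8] mid -6.0
lip 722 x [-68.9 -66.  -63. ] y [-227.    24.3  281.6] mid 25.7
block 1418 x [-58.2 -21.2  18.3] y [-67.7  49.7  96.6] mid 47.2
carr 1027 x [ 31.7  67.4 109.8] y [18.8 52.2 87.4] mid 52.3
knob 52 x [77.7 84.9 91.7] y [45.4 53.8 60.8] mid 53.6
pointer 38 x [113.2 121.3 132.9] y [49.8 53.3 57.3] mid 53.2
tab/pointer low 106 x [107.3 109.9 132.3] y [21.1 53.3 85.9] mid 53.6
ridge 46 x [ 68.3  82.4 102.3] y [-11.3  15.6  82.5] mid 24.6
potrim 524 x [-51.4  -4.8  49.9] y [-99.1 -49.   -1.1] mid -49.9
pot circ ((-0.07641427218914032, -49.34202194213867), 53.310813903808594)
pot 0.066 546 ((-0.07436808943748474, -49.338623046875), 53.31326675415039) [-100.20721881    2.35886164] z 0.07991340717568964
scene
rail 3188 x [ 65.1  85.  103.3] y [-283.8 -108.4  273.7] mid -71.3
lip 482 x [-70.7 -65.7 -61.9] y [-283.9 -146.3  280.2] mid -85.1
block 764 x [-58.1 -20.4  16.3] y [-102.9   50.4   96.7] mi
[... 260 characters left out ...]
 x [ 68.5  86.  102.8] y [18.  21.1 23.6] mid 21.0
potrim 508 x [-48.2   6.4  50.3] y [-98.8 -65.3  -1.5] mid -57.0
pot circ ((0.4408283233642578, -48.91310501098633), 53.546363830566406)
pot 0.066 523 ((0.4408283233642578, -48.91310501098633), 53.546363830566406) [-99.79027489   0.76971475] z 0.0772333854226862
pot 0.032 693 ((8.973934173583984, -51.280181884765625), 66.46996307373047) [-105.69746836    7.15615372] z 0.049999747206932114
pot 0.066 159 ((-47.067562103271484, -421.3953552246094), 50.421695709228516) [-470.53660806 -373.51273544] z 0.06907188630167446
pot 0.032 908 ((-47.61753463745117, -421.9684143066406), 57.681060791015625) [-478.44207139 -367.32586522] z 0.0499992643461894
```

View pics/top9.png

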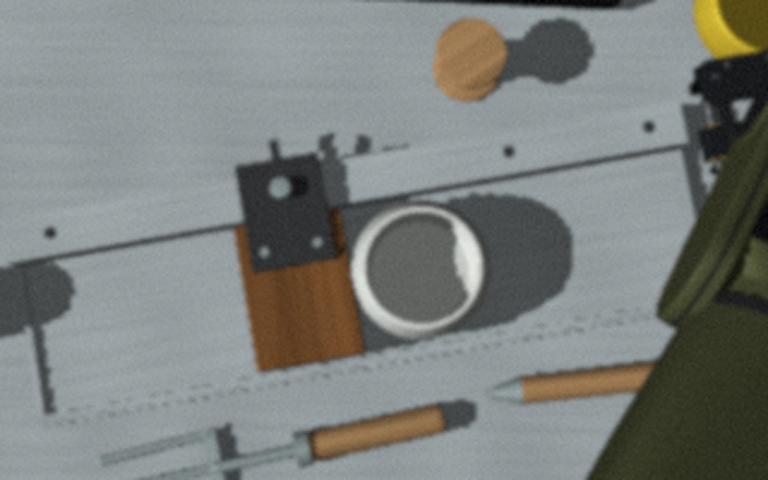

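View pics/scene9.png

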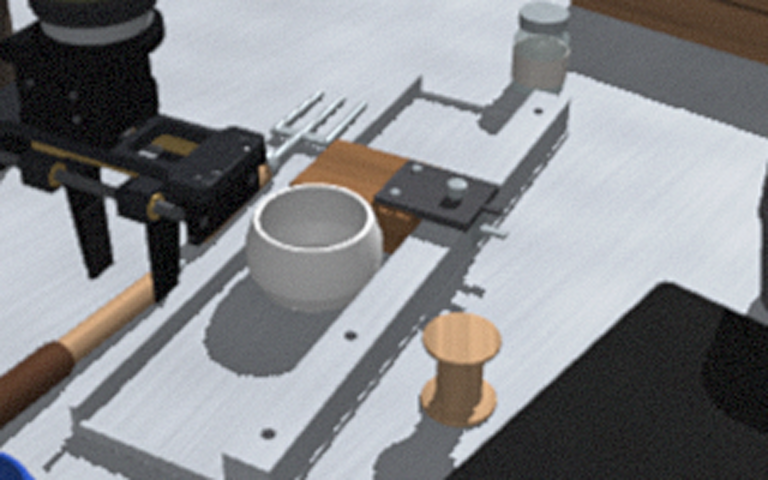

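The top view shows the pot (418,270) touching the front face of the block, with the knob at (279,187) and the pointer hiding the clip's tab. In the side view the pot stands upright against the block. The fork, dibber, spool and jar are where they were.

```bash
python3 - <<'E'
from h import *
print(workorder.sign_off())
E
```

```text
the job is handed in; nothing more can be done
None
```

The wooden stop is seated in its notch and the white pot stands upright against it. I handed the job in at about 16 s; the sign-off gives no verdict.

- **Stop:** I pushed it by its back face with the fingers half open, slowing to about 1 mm steps over the ridge. The force rose to about 5 N, dropped near the top, and then the stop jumped about 5 mm. After I withdrew, its pin measured y = 53.6 mm in the top view and 52.9 mm in the side view. The notch is at about 53.8 mm, so it is within the 3 mm limit.
- **Pot:** I pushed it slowly along the channel between the two fingers. In the last pictures its centre was 57 to 58 mm from the stop's face, with 58 mm meaning contact and 63 mm the limit. It stood upright on the floor.
- **Bystanders:** By eye, the fork, dibber, spool and jar had not moved in the last pictures; I did not re-measure their positions.
- **Not confirmed:** I saw no force rise when the pot reached the stop (about 2 to 3 N, the same as while sliding it), so contact rests on the camera measurements. The two views differ by about 0.5 to 0.7 mm.

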